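# Lay the egg tray and the coffee tray

### The job

Lay two breakfast trays. On the oblong wooden tray, on its bare floor beside the tea plate, stand the egg cup with the egg sitting in it and the salt shaker; on the round metal tray stand the mug and the sugar jar. Everything stands upright and is set down gently, nothing is dropped, and the pepper mill and the steel tumbler stay where they are.

Things in the scene. Friction and masses are not known exactly. Their poses are not given: they have to be found in the camera images.
- oblong_tray: oblong beech tray, 340 (x) x 230 mm (y), fixed. Origin: centre of its underside, z up. Walls 8 mm thick, 30 high; floor 8 mm above the origin; a wire handle, 56 mm high, at each short end. A white tea plate (144 mm wide, with a knife, top 28 mm above the origin) is fixed on it, centre x = -85, y = 0. Bare floor for egg cup and salt: x 0 to 162, y -107 to 107 mm.
- round_tray: round aluminium tray, 280 mm in diameter, fixed (it does not slide), empty. Origin: centre of its underside, z up. Floor 6 mm above the origin, 268 mm across inside; rim 6 mm thick, 22 mm high.
- egg_cup: white china egg cup on a foot, 66 mm high: foot 42 mm in diameter, thin stem, bowl with an upright outer wall 44 mm in diameter from 50 mm to 66 mm height; mouth 38 mm inside, 34 mm deep. Loose, upright on the worktop, 100 g. Origin: centre of its underside, z up. An egg sitting in it has its centre about 82 mm above this origin.
- egg: brown hen's egg, hard, 58 mm long, 45 mm thick, 60 g, standing on end in one of the two holes of the egg holder, its centre about 38 mm above the worktop (the lower 14 mm are in the hole, which is 38 mm wide). Origin: its centre, z along its length (up at the start).
- salt_shaker: small slim steel salt shaker with a domed, pierced top, 41 mm in diameter, 83 mm high, upright on the worktop. Origin: centre of its underside, z up.
- mug: white china mug, 66 mm in diameter, 80 mm high, wall 4 mm, upright on the worktop; its handle is at its +y side and reaches 55 mm from the axis. Origin: centre of its underside, z up. 170 to 340 g.
- sugar_jar: amber glass sugar jar with a wooden lid that is fast to it: body 60 mm in diameter up to 64 mm, lid 62 mm in diameter from 64 to 74 mm, knob 18 mm wide up to 88 mm. Upright on the worktop. Origin: centre of its underside, z up. 210 to 420 g.
- pepper_mill: tall dark turned-wood pepper mill with a steel ball on top, 52 mm in diameter, 140 mm high, loose; it is not wanted and stays where it stands. Origin: centre of its underside.
- tumbler: plain steel tumbler without a handle, 68 mm in diameter, 105 mm high, loose; it is not wanted and stays where it stands. Origin: centre of its underside.
- egg_holder: beech block 65 x 120 x 24 mm with two egg holes (38 mm wide, 58 mm apart along its y axis), fixed; the egg stands in one of them. Origin: centre of its underside, z up.
Mind the look-alikes: they are no part of the job. Several things have the shape of the egg; the one meant has the colours described above. What is shaped like the mug but pink is not meant.

How it is judged:
By the outcome, as a careful person would: the job done as asked, in the order asked, and still so for the second after the job is handed in, with the robot touching nothing.
It also fails if it takes over 136 s, if anything falls off the work surface, if the arm or the gripper's body presses on something with over 40 N, if the wrist force passes 120 N, or if a joint passes its speed limit or range.

### The arm

A 6-joint arm with a two-finger parallel gripper is mounted at the origin on the work surface. World frame = base frame: x ahead of the robot, y to its left, z up, the work surface at z = 0. Lengths are in m, angles in rad, forces in N, time in s.
With the tool pointing down it reaches from about 0.25 to 0.775 m from the base axis. Payload 4 kg.
Tool frame: the origin (TCP) lies on the centre line of the jaws, within the pads' length; the fingertips stand 25 mm ahead of it and the grasp point (between the pads) lies 6 mm ahead of it; z points along the fingers, y is the line along which they close (so a half turn about z gives the same grasp; the last joint's range is limited). The gripper opens to 94 mm and grips with 3 to 60 N. Pads are 16 mm wide; open, the fingers measure 119 mm over their backs; the gripper's body (75 mm by 177 mm) begins 78 mm behind the grasp point.
Start: joints at [1.058, 0.087, 1.371, -0, 1.684, -0.103], TCP at [0.219, 0.504, 0.194] pointing down, gripper open.
Joint ranges: [-3.1, 3.1], [-0.76, 2.03], [0.27, 2.55], [-1.08, 4.22], [0.17, 2.65], [-2.57, 2.57]. Speed limits (rad/s): [2.79, 2.79, 3.14, 3.14, 3.14, 3.14].

### API

Orientations are given as [roll, pitch, yaw] about the fixed x, y, z axes, in that order (R = Rz(yaw) Ry(pitch) Rx(roll)).
In Python, from bench import sensors, optics, ticket gives the robot as it stands.
- The arm moves only by the tool send_rows, never from a script. Its argument "rows" is a list of rows, each a list of 6 numbers: the shift along the world's x, y, z in mm, then the turn, a rotation vector about the world's x, y, z in rad. In form: [[x, y, z, wx, wy, wz], ...]. A call has 1 to 8 rows; each row shifts and turns the commanded pose from where the row before left it; what a row does not reach is not made up. A row lasts 1/12 s, in which the tool goes at most 41.7 mm and 7.16 degrees, less where a joint would pass 70% of its speed; a pose out of reach is approached as far as the arm can. A call is refused whole if a number of a shift passes 41.7 or a number of a turn 0.125, either way. A call with a gripper value outside its range is refused whole. "grip" is the finger opening in mm, from 0 to 94, set as the call begins (left out, the last holds). The fingers move at their own pace and stop on an object; the grip force is fixed at half the most. Time passes only in rows, so rows that do not move let the fingers close. It gives the time, the measured TCP pose, the force, the opening and the grip force at its end, in the units of the state.
- sensors.get_obs(): the state, without advancing time (a new reading comes with each control period).
- optics.snapshot(name): name is "scene" or "top" or "wrist"; returns the picture (480x640x3 uint8, red, green, blue); there is no depth.
- optics.camera_model(name): a dict with "vertical_fov" (degrees; the focal length in pixels is half the picture's height over the tangent of half this angle, whatever the lens; pixels are square), "cx", "cy" (the principal point, pixels), "R" (3x3) and "t" (3): a world point X has camera coordinates R X + t. Camera axes: x right, y down, z forward; pixel columns grow to the right and rows downward; lengths in m; the calibration is good to about 2 mm. A picture is of the moment at which its call begins: read the wrist's pose just before it. camera_model takes no time and is no camera call; for the wrist camera it gives the pose at the moment of the call.
- ticket.close_job(): hands the job in; it is judged then, once.
The state is a dict: "time": time; "joint_positions": joint angles; "qvel": joint speeds; "joint_torque": joint torques, N m; "tool_pos": TCP position; "ee_rot": TCP orientation; "wrist_force": force on the tool from outside, world axes, zero at the start; "wrist_torque": the same for the moment, N m; "width": finger opening in m; "finger_force": force on a finger pad.
Only numpy, scipy, OpenCV 4.12 (cv2) and the standard library are available. Lean on these libraries where they do the work, as an engineer would, in place of code of your own. Each camera call takes 0.05 s, during which the arm holds its last target. There are 200 camera calls.

## Working session

There is one attempt and no reset: what is moved stays moved. The work goes in short steps, Python scripts to look and compute and a tool call to move; the robot and the scene stay as the last step left them, time stands still between calls to the robot, and variables do not carry over. Pictures are saved under pics/ and viewed, at most 14 in all, crops included, and the job is handed in when it is done.

Besides the shell and the picture viewer there is one more tool, called after ">>>" in YAML: its name, and indented under it one key for each argument. send_rows: Moves the arm, as the interface text tells. Its arguments: {"type":"object","properties":{"rows":{"type":"array"},"grip":{"type":"number"}},"required":["rows"]}

```bash
mkdir -p pics; ls; python3 - <<'E'
from bench import sensors, optics
import cv2,numpy as np
for n in ("top","scene"):
    cv2.imwrite(f"pics/{n}0.png",optics.snapshot(n)[:,:,::-1])
    m=optics.camera_model(n);print(n,m)
print(sensors.get_obs())
E
```

```text
pics
top {'vertical_fov': 44.89248648737045, 'cx': 329.0323623597304, 'cy': 237.98643228025955, 'R': array([[ 1.88691727e-02, -9.99820182e-01,  1.88623785e-03],
       [-9.97137767e-01, -1.89566290e-02, -7.31909810e-02],
       [ 7.32135767e-02, -4.99785744e-04, -9.97316160e-01]]), 't': array([-0.00604788,  0.61089222,  1.39730195])}
scene {'vertical_fov': 49.28508719843928, 'cx': 319.9121598829633, 'cy': 245.9856923228887, 'R': array([[-0.36608054,  0.93040727, -0.01809288],
       [ 0.60502676,  0.22319307, -0.76428233],
       [-0.70705563, -0.29073556, -0.64462793]]), 't': array([ 0.20901962, -0.32006572,  1.45391272])}
{'time': 0.1, 'joint_positions': array([ 1.05792397e+00,  8.78796253e-02,  1.37210315e+00, -8.29162084e-06,
        1.68358029e+00, -1.03110471e-01]), 'qvel': array([ 0.00049639,  0.00010471, -0.00449565,  0.00189228, -0.00103941,
       -0.00104113]), 'joint_torque': array([ 1.89442493e-03, -3.41253054e+01, -3.03301191e+01,  7.18998956e-02,
        3.04231758e-02, -1.24186763e-04]), 'tool_pos': array([0.21887397, 0.50401349, 0.19282202]), 'ee_rot': array([-3.13963185e+00, -1.94613931e-04,  2.73182966e+00]), 'wrist_force': array([-0.49490648, -0.28939245, -0.07881147]), 'wrist_torque': array([-0.01856885,  0.00010024,  0.02943545]), 'finger_force': 0.0, 'width': 0.09387760830490621}
```

View pics/top0.png

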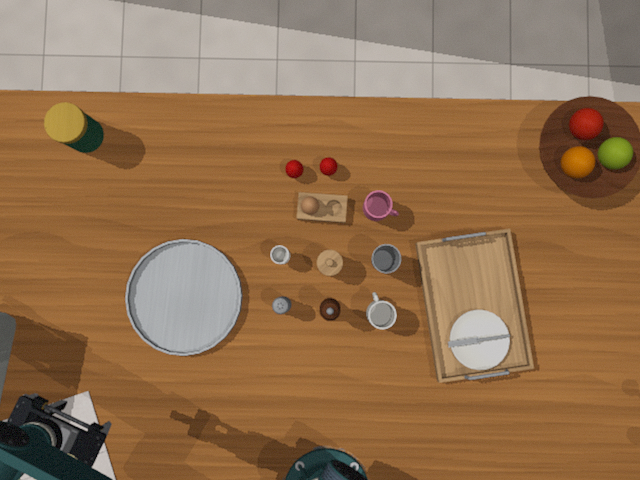

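View pics/scene0.png

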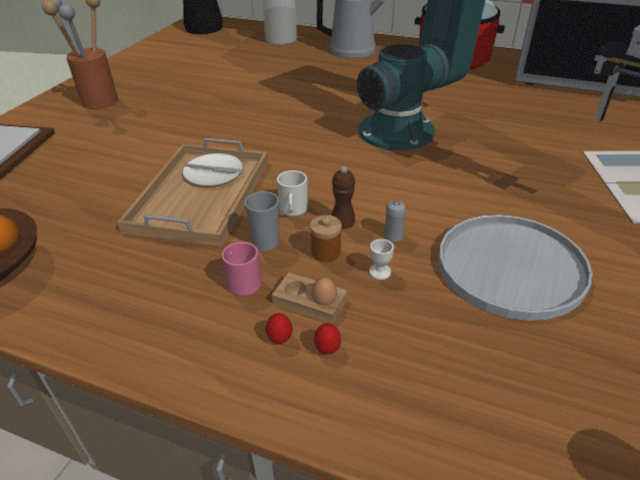

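The top view shows the round tray at (184,297), egg cup (281,255), salt (282,305), jar (330,263), pepper mill (330,309), tumbler (386,258), white mug (381,314) and pink mug (378,205). The egg holder is at (322,208) with the brown egg at (310,205); the red eggs are at (294,169) and (328,166). The oblong tray is at (477,306). The brown egg is in the holder, while the egg shapes outside it are red, so the brown one fits. The white mug with a handle fits, and the pink one doesn't.

```bash
python3 - <<'E'
import cv2
a=cv2.imread("pics/top0.png")
cv2.imwrite("pics/c1.png",cv2.resize(a[190:338,255:415],None,fx=4,fy=4,interpolation=cv2.INTER_CUBIC))
a=a[220:390,405:545]
cv2.imwrite("pics/c2.png",cv2.resize(a,None,fx=3.5,fy=3.5,interpolation=cv2.INTER_CUBIC))
a=cv2.imread("pics/scene0.png")
cv2.imwrite("pics/c3.png",cv2.resize(a[155:320,215:415],None,fx=3.6,fy=3.6,interpolation=cv2.INTER_CUBIC))
E
```

```text
(no output)
```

View pics/c1.png

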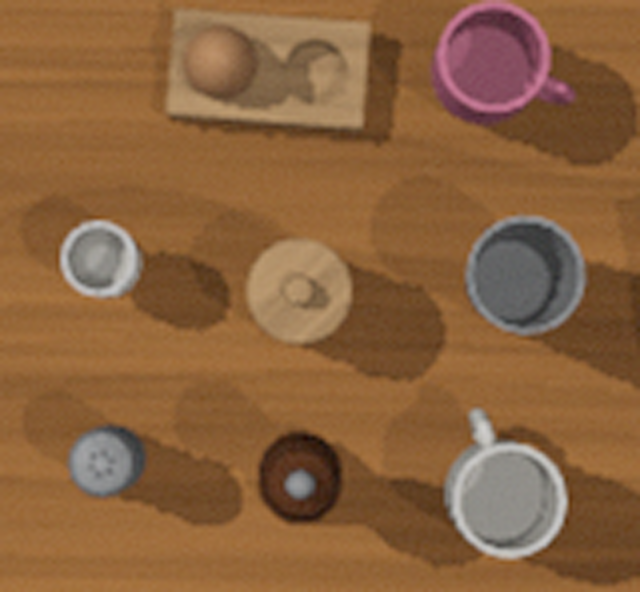

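View pics/c2.png

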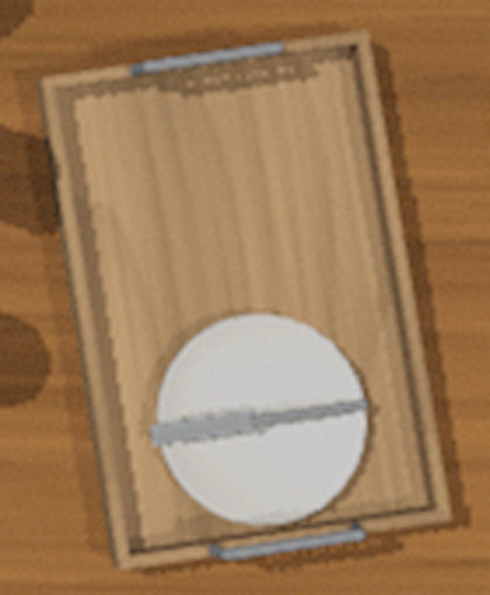

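View pics/c3.png

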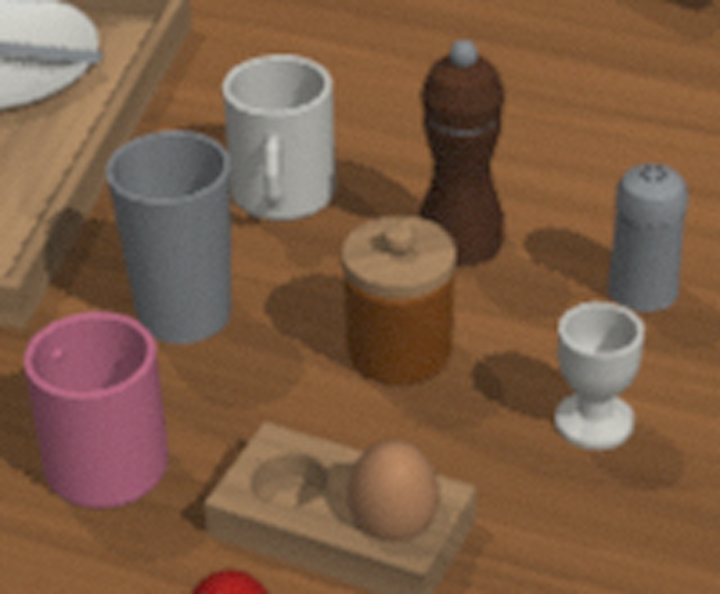

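Crop c1 (4×, origin 255,190) gives the egg cup rim at (100,259), salt (103,461), jar lid (299,291), white mug rim (508,499) with its handle toward (480,425), and brown egg (220,61). In c2 the tray corners are (40,77), (370,32), (452,522) and (122,570), with the plate at (263,419). c3 confirms the brown egg is in the holder at about (395,490) and that the white mug is the one meant.

```bash
cat > h.py <<'E'
from bench import sensors, optics
import cv2, numpy as np
def ray(n,u,v,z,m=None):
    m=m or optics.camera_model(n); f=240/np.tan(np.radians(m["vertical_fov"]/2))
    R,t=m["R"],m["t"]; c=-R.T@t; d=R.T@[(u-m["cx"])/f,(v-m["cy"])/f,1]
    return c+d*(z-c[2])/d[2]
def proj(n,X,m=None):
    m=m or optics.camera_model(n); f=240/np.tan(np.radians(m["vertical_fov"]/2))
    p=m["R"]@X+m["t"]; return np.array([f*p[0]/p[2]+m["cx"],f*p[1]/p[2]+m["cy"]])
E
python3 - <<'E'
from h import *
np.set_printoptions(precision=4,suppress=True)
o=dict(cup=(100,259,.066),salt=(103,461,.083),jar=(299.5,291,.074),pep=(299,485,.135),tum=(526,275,.105),mug=(508,499,.08),hand=(480,425,.065),pink=(491,62,.08),egg=(220,61,.040),h1=(175,10,.024),h2=(371,20,.024),h3=(364,129,.024),h4=(167,117,.024))
for k,(x,y,z) in o.items():
    P=ray("top",255+x/4-.375,190+y/4-.375,z); s=proj("scene",P)
    print(k,P, "c3",(s-[215,155]+.36)*3.6)
c=[]
for x,y in((40,77),(370,32),(452,522),(122,570)):
    c.append(ray("top",405+x/3.5-.36,220+y/3.5-.36,.030)); print(c[-1],proj("scene",c[-1]))
print("tray",np.mean(c,0),"edges",[np.linalg.norm(c[i]-c[i-1]) for i in range(4)]); d=c[0]-c[3]+c[1]-c[2];print("yaw",np.arctan2(d[1],d[0]))
print("plate",ray("top",405+263/3.5,220+419/3.5,.028),"round",ray("top",184,297,.022), proj("scene",ray("top",184,297,.022)))
E
```

```text
cup [0.5666 0.1216 0.066 ] c3 [598.1031 327.8   ]
salt [0.4488 0.1154 0.083 ] c3 [649.3013 174.1413]
jar [0.5497 0.0034 0.074 ] c3 [396.7049 248.6802]
pep [0.4398 0.0017 0.135 ] c3 [463.2146  49.0723]
tum [ 0.5604 -0.1264  0.105 ] c3 [166.918  164.7359]
mug [ 0.4311 -0.1199  0.08  ] c3 [276.1291  84.1456]
hand [ 0.4732 -0.1043  0.065 ] c3 [272.8002 147.4175]
pink [ 0.6864 -0.1068  0.08  ] c3 [ 94.7799 349.1999]
egg [0.6892 0.0541 0.04  ] c3 [391.8448 488.4281]
h1 [0.7222 0.0829 0.024 ] c3 [423.4306 572.8087]
h2 [ 0.7183 -0.0375  0.024 ] c3 [200.4199 504.5751]
h3 [ 0.6511 -0.0343  0.024 ] c3 [261.4124 420.0388]
h4 [0.6561 0.0863 0.024 ] c3 [475.539  483.2437]
[ 0.6055 -0.2061  0.03  ] [219.3677 234.859 ]
[ 0.6412 -0.4355  0.03  ] [116.1725 221.3118]
[ 0.3059 -0.4902  0.03  ] [181.6572 143.2107]
[ 0.2694 -0.2647  0.03  ] [265.8705 151.303 ]
tray [ 0.4555 -0.3491  0.03  ] edges [np.float64(0.34111847520769834), np.float64(0.232117423639702), np.float64(0.33972273560885347), np.float64(0.22841066759977172)]
yaw 0.16727314071499969
plate [ 0.3722 -0.3624  0.028 ] round [0.4608 0.3545 0.022 ] [511.2786 256.86  ]
```

>>> send_rows:
  rows:
    - [27, -29, 0, 0, 0, 0]
    - [27, -29, 0, 0, 0, 0]
    - [27, -29, 0, 0, 0, 0]
    - [27, -29, 0, 0, 0, 0]
    - [27, -29, 0, 0, 0, 0]
    - [27, -29, 0, 0, 0, 0]
    - [27, -29, 0, 0, 0, 0]
    - [27, -29, 0, 0, 0, 0]
  grip: 94

```text
time: 0.77
tool_pos: [0.4359, 0.2707, 0.1935]
ee_rot: [-3.141, -0.0, 2.732]
wrist_force: [0.0, -0.1, -0.0]
width: 0.0942
finger_force: 0.0
```

>>> send_rows:
  rows:
    - [27, -29, 0, 0, 0, 0]
    - [27, -29, 0, 0, 0, 0]
    - [27, -29, 0, 0, 0, 0]
    - [27, -29, 0, 0, 0, 0]
    - [24, -34, 0, 0, 0, 0]
    - [0, 0, 0, 0, 0, 0]
    - [0, 0, 0, 0, 0, 0]

```text
time: 1.35
tool_pos: [0.5676, 0.1205, 0.1925]
ee_rot: [-3.141, -0.002, 2.728]
wrist_force: [-0.1, -0.4, -0.4]
width: 0.0936
finger_force: 0.0
```

```bash
python3 - <<'E'
from h import *
m=optics.camera_model("wrist")
cv2.imwrite("pics/w1.png",optics.snapshot("wrist")[:,:,::-1])
for k,P in dict(cup=(.5666,.1216,.066),egg=(.6892,.0541,.067),salt=(.4488,.1154,.083),jar=(.5497,.0034,.074)).items(): print(k,proj("wrist",np.array(P),m))
np.save("w1.npy",np.array([m],dtype=object),allow_pickle=True)
E
```

```text
cup [318.96440923 230.56547514]
egg [303.82302918 392.30417812]
salt [238.2227831   80.04732374]
jar [167.32309431 273.9803009 ]
```

View pics/w1.png

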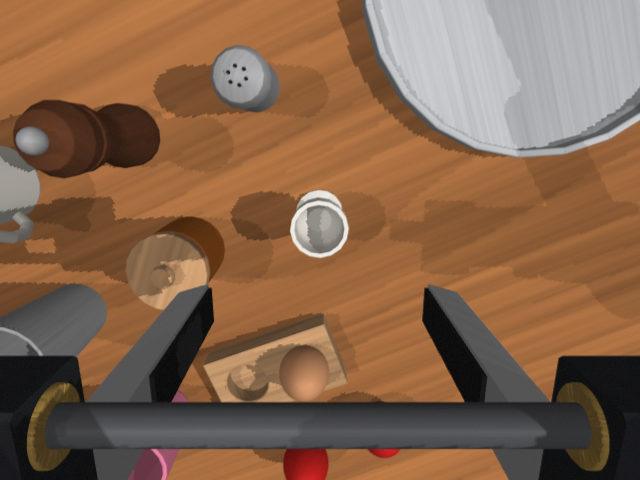

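The wrist view has the cup rim at (319.5,229.5), predicted at (319,230.6), so the position holds to about 1 mm. The salt (237,75), jar (168,271) and brown egg (304,374) also agree.

>>> send_rows:
  rows:
    - [-1, 1, -30, 0, 0, 0]
    - [0, 0, -36, 0, 0, 0]
    - [0, 0, -36, 0, 0, 0]
    - [0, 0, -20, 0, 0, 0]
    - [0, 0, -6.5, 0, 0, 0]
    - [0, 0, 0, 0, 0, 0]
    - [0, 0, 0, 0, 0, 0]

```text
time: 1.98
tool_pos: [0.5664, 0.1246, 0.0667]
ee_rot: [3.14, 0.001, 2.733]
wrist_force: [-0.0, 0.3, -0.5]
width: 0.0938
finger_force: 0.0
```

>>> send_rows:
  rows:
    - [0, 0, 0, 0, 0, 0]
    - [0, 0, 0, 0, 0, 0]
    - [0, 0, 0, 0, 0, 0]
    - [0, 0, 0, 0, 0, 0]
    - [0, 0, 0, 0, 0, 0]
    - [0, 0, 0, 0, 0, 0]
    - [0, 0, 0, 0, 0, 0]
    - [0, 0, 0, 0, 0, 0]
  grip: 36

```text
time: 2.65
tool_pos: [0.5661, 0.1234, 0.0653]
ee_rot: [3.142, -0.0, 2.732]
wrist_force: [0.1, -0.5, -0.8]
width: 0.0437
finger_force: 0.0
```

>>> send_rows:
  rows:
    - [0, 0, 0, 0, 0, 0]
    - [0, 0, 0, 0, 0, 0]
    - [0, 0, 3, 0, 0, 0]
    - [0, 0, 10, 0, 0, 0]
    - [0, 0, 25, 0, 0, 0]
    - [0, 0, 35, 0, 0, 0]
    - [0, 0, 35, 0, 0, 0]
    - [0, 0, 35, 0, 0, 0]

```text
time: 3.32
tool_pos: [0.5659, 0.1234, 0.2108]
ee_rot: [3.141, 0.0, 2.732]
wrist_force: [0.6, 0.0, 0.2]
width: 0.036
finger_force: 0.0
```

```bash
python3 - <<'E'
from h import *
m=optics.camera_model("wrist")
w=optics.snapshot("wrist");s=optics.snapshot("scene")
cv2.imwrite("pics/w2.png",np.hstack([cv2.resize(w[:,:,::-1],(400,300)),cv2.resize(s[140:320,280:520,::-1],(400,300))]))
E
```

```text
(no output)
```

View pics/w2.png

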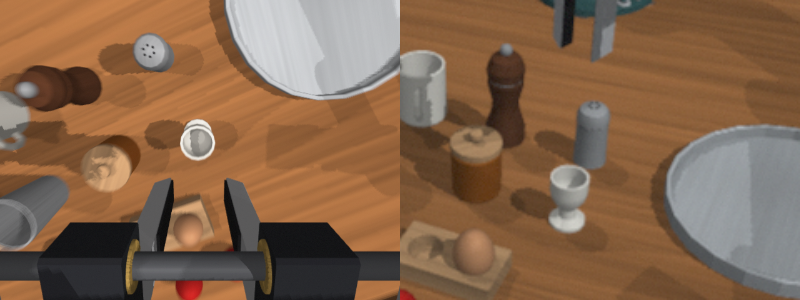

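The cup still stands at wrist (197,140 of 400×300), and the fingers closed on nothing. I'll check whether the cup moved, and where the fingertips really are.

```bash
python3 - <<'E'
from h import *
np.set_printoptions(precision=4,suppress=True)
o=sensors.get_obs();print(o["tool_pos"],o["width"],o["joint_positions"])
P=o["tool_pos"]
for n in("scene","top","wrist"):
    for dz in(0,-.025): print(n,dz,proj(n,P+[0,0,dz]))
m=optics.camera_model("wrist");print("cam",-m["R"].T@m["t"],m["R"])
t=optics.snapshot("top");s=optics.snapshot("scene");w=optics.snapshot("wrist")
a=cv2.resize(t[180:280,240:340,::-1],(400,400),interpolation=2);b=cv2.resize(s[130:290,330:490,::-1],(400,400),interpolation=2)
cv2.imwrite("pics/w3.png",np.hstack([a,b]))
print("cup now top-wrist", ray("wrist",197*1.6,140*1.6,.066))
E
```

```text
[0.5697 0.1239 0.218 ] 0.03604724541585446 [ 0.1169  0.1451  1.2597  0.0001  1.721  -1.0441]
scene 0 [386.8153 177.5997]
scene -0.025 [385.8705 190.0601]
top 0 [272.5336 249.6615]
top -0.025 [273.6417 250.2808]
wrist 0 [318.096  295.7539]
wrist -0.025 [317.6842 277.1757]
cam [0.4945 0.1547 0.4087] [[ 0.3976  0.9175  0.0078]
 [ 0.8801 -0.3838  0.2794]
 [ 0.2594 -0.1043 -0.9601]]
cup now top-wrist [0.5628 0.1225 0.066 ]
```

View pics/w3.png

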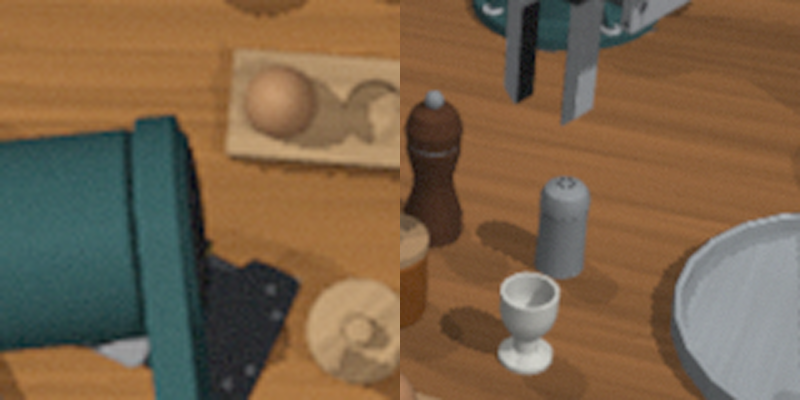

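>>> send_rows:
  rows:
    - [0, 0, 0, 0, 0, 0]
    - [0, 0, 0, 0, 0, 0]
    - [0, 0, 0, 0, 0, 0]

```text
time: 3.82
tool_pos: [0.5653, 0.1233, 0.2065]
ee_rot: [-3.14, -0.003, 2.732]
wrist_force: [-0.6, 0.2, 0.5]
width: 0.036
finger_force: 0.0
```

```bash
python3 - <<'E'
from h import *
np.set_printoptions(precision=4,suppress=True)
for i in range(4):
    o=sensors.get_obs();print(o["time"],o["tool_pos"],o["ee_rot"],o["joint_positions"],o["wrist_force"])
    w=optics.snapshot("wrist")
s=optics.snapshot("scene")
P=np.array([.566,.123,.2085])
for n in("scene","wrist"):
    for dz in(0,-.025): print(n,dz,proj(n,P+[0,0,dz]))
a=cv2.resize(w[240:400,220:420,::-1],(500,400),interpolation=2);b=cv2.resize(s[130:220,350:417,::-1],(298,400),interpolation=2)
cv2.imwrite("pics/w4.png",np.hstack([a,b]))
E
```

```text
3.8167 [0.5653 0.1233 0.2065] [-3.1399 -0.003   2.7317] [ 0.1168  0.1521  1.2742  0.0001  1.7187 -1.0441] [-0.581   0.1922  0.5245]
3.8667 [0.5655 0.1234 0.2068] [-3.1403 -0.0025  2.7318] [ 0.1168  0.1519  1.2738  0.0001  1.7188 -1.0441] [-0.7428 -0.0198 -0.2707]
3.9167 [0.5657 0.1234 0.2072] [-3.1405 -0.0019  2.7318] [ 0.1169  0.1517  1.2733  0.      1.7188 -1.0441] [-0.4584  0.5435  0.7232]
3.9667 [0.5658 0.1234 0.2075] [-3.1409 -0.0014  2.7318] [ 0.1169  0.1515  1.2729  0.0001  1.7188 -1.0441] [0.6804 0.2029 0.127 ]
scene 0 [386.5184 181.1352]
scene -0.025 [385.5883 193.4081]
wrist 0 [317.2309 296.5069]
wrist -0.025 [317.3013 278.4454]
```

View pics/w4.png

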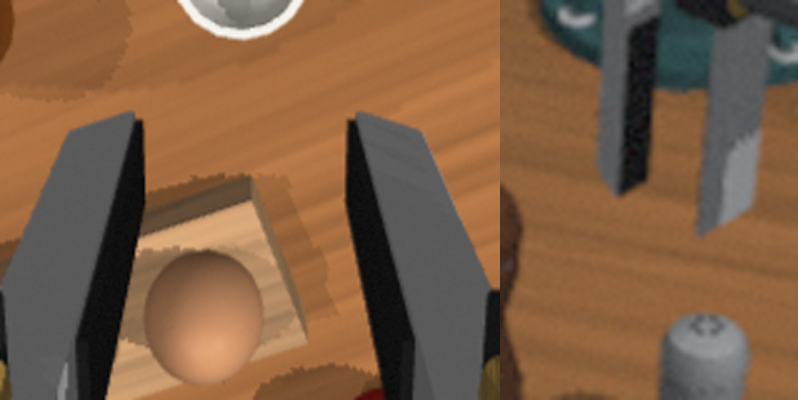

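Both views put the fingertips about 6 mm above the reported TCP, where they should be 25 mm below it. The real tips are therefore roughly 30 mm higher than the numbers say, and they closed above the cup. TCP z = 36 mm is safe under either reading, so I'll descend there and re-check.

>>> send_rows:
  rows:
    - [0, -1, -36, 0, 0, 0]
    - [0, 0, -38, 0, 0, 0]
    - [0, 0, -38, 0, 0, 0]
    - [0, 0, -30, 0, 0, 0]
    - [0, 0, -20, 0, 0, 0]
    - [0, 0, -10, 0, 0, 0]
    - [0, 0, 0, 0, 0, 0]
    - [0, 0, 0, 0, 0, 0]
  grip: 94

```text
time: 4.73
tool_pos: [0.5666, 0.1225, 0.037]
ee_rot: [3.141, 0.001, 2.732]
wrist_force: [1.1, -0.2, 0.8]
width: 0.0865
finger_force: 0.0
```

```bash
python3 - <<'E'
from h import *
np.set_printoptions(precision=4,suppress=True)
w=optics.snapshot("wrist");s=optics.snapshot("scene");print(sensors.get_obs()["tool_pos"])
a=cv2.resize(w[100:480,90:540,::-1],(450,380));b=cv2.resize(s[170:290,335:435,::-1],(317,380),interpolation=2)
cv2.imwrite("pics/w5.png",np.hstack([a,b]))
E
```

```text
[0.5679 0.1227 0.0388]
```

View pics/w5.png

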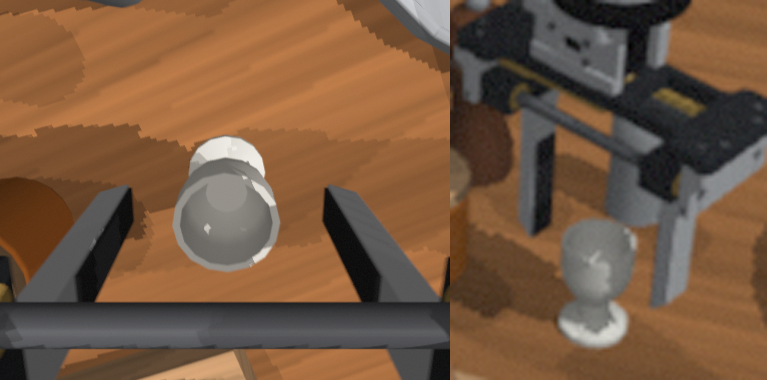

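```bash
python3 - <<'E'
from h import *
np.set_printoptions(precision=4,suppress=True)
o=sensors.get_obs();print(o["tool_pos"])
m=optics.camera_model("wrist")
for z in(.011,.02,.03,.04,.05,.06): 
    P=ray("wrist",318,289,z,m);print(z,P,"scene",proj("scene",P),"| tool axis at z:",proj("scene",np.array([.566,.122,z])),proj("wrist",np.array([.566,.122,z]),m))
print("cup rim via wrist",ray("wrist",317,320,.066,m)," scene of cup",proj("scene",np.array([.5666,.1216,.066])))
E
```

```text
[0.5679 0.1227 0.0388]
0.011 [0.5749 0.1197 0.011 ] scene [377.002  269.9499] | tool axis at z: [379.4804 267.3038] [315.3729 273.2072]
0.02 [0.5716 0.1211 0.02  ] scene [378.4443 265.5755] | tool axis at z: [379.7394 263.8472] [315.3188 279.0488]
0.03 [0.568  0.1226 0.03  ] scene [380.0599 260.675 ] | tool axis at z: [380.0307 259.9596] [315.2535 286.0944]
0.04 [0.5643 0.1242 0.04  ] scene [381.6896 255.7319] | tool axis at z: [380.3258 256.0214] [315.182 293.804]
0.05 [0.5607 0.1257 0.05  ] scene [383.3335 250.7456] | tool axis at z: [380.6248 252.0318] [315.1035 302.2763]
0.06 [0.557  0.1273 0.06  ] scene [384.9919 245.7156] | tool axis at z: [380.9277 247.9896] [315.0168 311.63  ]
cup rim via wrist [0.5673 0.1224 0.066 ]  scene of cup [380.8132 245.6854]
```

The tips triangulate to z ≈ 41 mm, i.e. TCP + about 4 mm, and they straddle the bowl at wrist (317,320). I'll close here.

>>> send_rows:
  rows:
    - [0, 0, 0, 0, 0, 0]
    - [0, 0, 0, 0, 0, 0]
    - [0, 0, 0, 0, 0, 0]
    - [0, 0, 0, 0, 0, 0]
    - [0, 0, 0, 0, 0, 0]
    - [0, 0, 0, 0, 0, 0]
    - [0, 0, 0, 0, 0, 0]
    - [0, 0, 0, 0, 0, 0]
  grip: 36

```text
time: 5.5
tool_pos: [0.5661, 0.1224, 0.0363]
ee_rot: [-3.141, -0.0, 2.732]
wrist_force: [0.6, 0.1, 0.3]
width: 0.0447
finger_force: 30.1
```

>>> send_rows:
  rows:
    - [0, 0, 0, 0, 0, 0]
    - [0, 0, 0, 0, 0, 0]
    - [0, 0, 0, 0, 0, 0]
    - [0, 0, 0, 0, 0, 0]

```text
time: 5.83
tool_pos: [0.5661, 0.1224, 0.0363]
ee_rot: [-3.141, -0.0, 2.732]
wrist_force: [-0.5, -0.4, 0.6]
width: 0.0446
finger_force: 30.0
```

>>> send_rows:
  rows:
    - [0, 0, 3, 0, 0, 0]
    - [0, 0, 12, 0, 0, 0]
    - [0, 0, 30, 0, 0, 0]
    - [0, 0, 35, 0, 0, 0]
    - [0, 0, 35, 0, 0, 0]
    - [0, -10, 35, 0, 0, 0]
    - [0, -25, 0, 0, 0, 0]
    - [-3, -35, 0, 0, 0, 0]

```text
time: 6.5
tool_pos: [0.5654, 0.0538, 0.1916]
ee_rot: [3.137, 0.008, 2.736]
wrist_force: [0.2, -1.2, -1.2]
width: 0.0442
finger_force: 30.0
```

>>> send_rows:
  rows:
    - [-3, -38, 0, 0, 0, 0]
    - [-3, -38, 0, 0, 0, 0]
    - [-4, -38, 0, 0, 0, 0]
    - [-4, -38, 0, 0, 0, 0]
    - [-4, -38, 0, 0, 0, 0]
    - [-4, -38, 0, 0, 0, 0]
    - [-3, -38, 0, 0, 0, 0]
    - [-2, -36, 0, 0, 0, 0]

```text
time: 7.17
tool_pos: [0.5356, -0.2516, 0.1877]
ee_rot: [-3.142, 0.001, 2.731]
wrist_force: [0.5, 0.1, -0.6]
width: 0.0444
finger_force: 30.0
```

>>> send_rows:
  rows:
    - [0, -25, 0, 0, 0, 0]
    - [0, -10, -10, 0, 0, 0]
    - [0, 0, -30, 0, 0, 0]
    - [0, 0, -35, 0, 0, 0]
    - [0, 0, -30, 0, 0, 0]
    - [0, 0, -15, 0, 0, 0]
    - [0, 0, 0, 0, 0, 0]
    - [0, 0, 0, 0, 0, 0]

```text
time: 7.83
tool_pos: [0.5357, -0.2831, 0.0655]
ee_rot: [3.141, -0.003, 2.733]
wrist_force: [0.3, -0.4, -1.1]
width: 0.0448
finger_force: 30.0
```

>>> send_rows:
  rows:
    - [0, 0, 0, 0, 0, 0]
    - [0, 0, -7, 0, 0, 0]
    - [0, 0, -6, 0, 0, 0]
    - [0, 0, -4, 0, 0, 0]
    - [0, 0, -2, 0, 0, 0]
    - [0, 0, -1, 0, 0, 0]
    - [0, 0, -1, 0, 0, 0]
    - [0, 0, 0, 0, 0, 0]

```text
time: 8.5
tool_pos: [0.5361, -0.2845, 0.0453]
ee_rot: [3.141, -0.0, 2.732]
wrist_force: [-0.6, -0.3, -1.3]
width: 0.0446
finger_force: 30.0
```

>>> send_rows:
  rows:
    - [0, 0, -0.5, 0, 0, 0]
    - [0, 0, -0.5, 0, 0, 0]
    - [0, 0, 0, 0, 0, 0]
    - [0, 0, 0, 0, 0, 0]

```text
time: 8.83
tool_pos: [0.5362, -0.2846, 0.0445]
ee_rot: [3.142, 0.0, 2.732]
wrist_force: [-0.7, -0.4, 0.0]
width: 0.045
finger_force: 30.0
```

The weight has come off the wrist, so the cup is standing. Release.

>>> send_rows:
  rows:
    - [0, 0, -0.3, 0, 0, 0]
    - [0, 0, 0, 0, 0, 0]
    - [0, 0, 0, 0, 0, 0]
    - [0, 0, 0, 0, 0, 0]
    - [0, 0, 0, 0, 0, 0]
    - [0, 0, 0.3, 0, 0, 0]
  grip: 80

```text
time: 9.33
tool_pos: [0.5362, -0.2845, 0.0444]
ee_rot: [3.141, 0.0, 2.732]
wrist_force: [-0.3, 0.4, 0.8]
width: 0.0791
finger_force: 0.0
```

>>> send_rows:
  rows:
    - [0, 0, 15, 0, 0, 0]
    - [0, 0, 30, 0, 0, 0]
    - [0, 0, 38, 0, 0, 0]
    - [0, 0, 38, 0, 0, 0]
    - [10, 20, 20, 0, 0, 0]
    - [10, 35, 0, 0, 0, 0]
    - [12, 36, 0, 0, 0, 0]
    - [13, 36, 0, 0, 0, 0]

```text
time: 10.0
tool_pos: [0.5816, -0.1568, 0.1866]
ee_rot: [3.141, 0.002, 2.73]
wrist_force: [0.4, -0.1, -0.2]
width: 0.0797
finger_force: 0.0
```

>>> send_rows:
  rows:
    - [15, 30, 0, 0, 0, 0]
    - [15, 30, 0, 0, 0, 0]
    - [15, 30, 0, 0, 0, 0]
    - [15, 30, 0, 0, 0, 0]
    - [16, 31, 0, 0, 0, 0]
    - [16, 31, 0, 0, 0, 0]
    - [15, 30, 0, 0, 0, 0]
    - [0, 0, -40, 0, 0, 0]
  grip: 94

```text
time: 10.67
tool_pos: [0.6952, 0.061, 0.1553]
ee_rot: [3.13, 0.018, 2.738]
wrist_force: [-0.7, -0.6, 1.4]
width: 0.0939
finger_force: 0.0
```

```bash
python3 - <<'E'
from h import *
np.set_printoptions(precision=4,suppress=True)
m=np.load("w1.npy",allow_pickle=True)[0]
print("egg w1",ray("wrist",304,374,.038,m))
t=optics.snapshot("top")
a=t[260:330,425:495].astype(int)
cv2.imwrite("pics/t2.png",t[:,:,::-1]); print(sensors.get_obs()["tool_pos"])
# white blob (egg cup) away from plate
hsv=cv2.cvtColor(t,cv2.COLOR_RGB2HSV); mk=((hsv[...,1]<40)&(hsv[...,2]>110)).astype(np.uint8); mk[:235]=0;mk[312:]=0;mk[:,:430]=0;mk[:,525:]=0
n,l,st,c=cv2.connectedComponentsWithStats(mk)
for i in range(1,n):
    if st[i,4]>30: print(st[i],c[i],ray("top",*c[i],.074))
E
```

```text
egg w1 [0.6896 0.0531 0.038 ]
[0.6864 0.0581 0.1381]
[442 235  42   6 103] [459.835 236.835] [ 0.6157 -0.3025  0.074 ]
[438 261  24  19 314] [449.4204 270.1975] [ 0.5367 -0.2783  0.074 ]
[468 310  21   2  34] [478.     310.6176] [ 0.4437 -0.3453  0.074 ]
```

>>> send_rows:
  rows:
    - [1, 0, -30, 0, 0, 0]
    - [0, 0, -35, 0, 0, 0]
    - [0, 0, -25, 0, 0, 0]
    - [0, 0, -15, 0, 0, 0]
    - [0, 0, -10, 0, 0, 0]
    - [0, 0, -5, 0, 0, 0]
    - [0, 0, -2, 0, 0, 0]
    - [0, 0, 0, 0, 0, 0]

```text
time: 11.38
tool_pos: [0.6896, 0.0541, 0.0242]
ee_rot: [3.141, 0.001, 2.731]
wrist_force: [0.2, -0.3, 0.6]
width: 0.0943
finger_force: 0.0
```

>>> send_rows:
  rows:
    - [0, 0, 0, 0, 0, 0]
    - [0, 0, 0, 0, 0, 0]
    - [0, 0, 0, 0, 0, 0]
    - [0, 0, 0, 0, 0, 0]

```text
time: 11.72
tool_pos: [0.6897, 0.0545, 0.0245]
ee_rot: [3.141, 0.002, 2.732]
wrist_force: [0.2, -0.3, -0.1]
width: 0.0938
finger_force: 0.0
```

```bash
python3 - <<'E'
from h import *
print(sensors.get_obs()["tool_pos"])
w=optics.snapshot("wrist");s=optics.snapshot("scene");m=optics.camera_model("wrist")
print(proj("wrist",np.array([.689,.054,.038]),m),proj("wrist",np.array([.689,.054,.027]),m))
a=cv2.resize(w[180:480,90:540,::-1],(450,300));b=cv2.resize(s[200:330,250:380,::-1],(300,300),interpolation=2)
cv2.imwrite("pics/w6.png",np.hstack([a,b]))
E
```

```text
[0.68971628 0.05448124 0.02450325]
[316.76395578 307.58928056] [316.80773171 297.98928553]
```

View pics/w6.png

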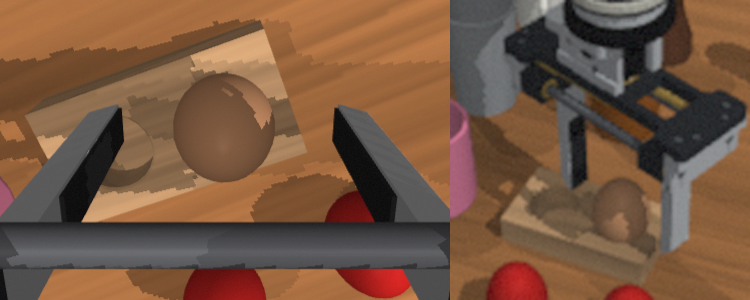

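The open fingers straddle the brown egg, which is at wrist (314,308), predicted (317,308). Close.

>>> send_rows:
  rows:
    - [0, 0, 0, 0, 0, 0]
    - [0, 0, 0, 0, 0, 0]
    - [0, 0, 0, 0, 0, 0]
    - [0, 0, 0, 0, 0, 0]
    - [0, 0, 0, 0, 0, 0]
    - [0, 0, 0, 0, 0, 0]
    - [0, 0, 0, 0, 0, 0]
    - [0, 0, 0, 0, 0, 0]
  grip: 38

```text
time: 12.48
tool_pos: [0.6887, 0.0533, 0.0234]
ee_rot: [-3.139, -0.0, 2.732]
wrist_force: [-1.0, -0.2, -0.1]
width: 0.0443
finger_force: 30.1
```

>>> send_rows:
  rows:
    - [0, 0, 0, 0, 0, 0]
    - [0, 0, 0, 0, 0, 0]
    - [0, 0, 2, 0, 0, 0]
    - [0, 0, 4, 0, 0, 0]
    - [0, 0, 8, 0, 0, 0]
    - [0, 0, 8, 0, 0, 0]
    - [0, 0, 8, 0, 0, 0]
    - [0, 0, 0, 0, 0, 0]

```text
time: 13.15
tool_pos: [0.6911, 0.055, 0.0571]
ee_rot: [3.139, 0.005, 2.732]
wrist_force: [-0.2, 0.7, 0.1]
width: 0.0442
finger_force: 30.0
```

>>> send_rows:
  rows:
    - [0, 0, 25, 0, 0, 0]
    - [0, 0, 30, 0, 0, 0]
    - [0, 0, 30, 0, 0, 0]
    - [-5, -10, 25, 0, 0, 0]
    - [-10, -22, 0, 0, 0, 0]
    - [-15, -32, 0, 0, 0, 0]
    - [-15, -34, 0, 0, 0, 0]
    - [-15, -34, 0, 0, 0, 0]

```text
time: 13.82
tool_pos: [0.6287, -0.0781, 0.1641]
ee_rot: [3.141, 0.001, 2.733]
wrist_force: [0.6, -0.4, -0.4]
width: 0.0443
finger_force: 30.0
```

>>> send_rows:
  rows:
    - [-15, -34, 0, 0, 0, 0]
    - [-15, -34, 0, 0, 0, 0]
    - [-15, -34, 0, 0, 0, 0]
    - [-15, -34, 0, 0, 0, 0]
    - [-15, -32, 0, 0, 0, 0]
    - [-11, -24, 0, 0, 0, 0]
    - [-7, -15, 0, 0, 0, 0]
    - [0, 0, -10, 0, 0, 0]

```text
time: 14.48
tool_pos: [0.5358, -0.2886, 0.1559]
ee_rot: [-3.139, 0.005, 2.727]
wrist_force: [1.0, 0.4, -0.2]
width: 0.0444
finger_force: 30.0
```

>>> send_rows:
  rows:
    - [0, 0, -20, 0, 0, 0]
    - [0, 0, -20, 0, 0, 0]
    - [0, 0, -10, 0, 0, 0]
    - [0, 0, -5, 0, 0, 0]
    - [0, 0, 0, 0, 0, 0]
    - [0, 0, 0, 0, 0, 0]
    - [0, 0, 0, 0, 0, 0]
    - [0, 0, 0, 0, 0, 0]

```text
time: 15.15
tool_pos: [0.5371, -0.2848, 0.1]
ee_rot: [-3.141, 0.003, 2.732]
wrist_force: [-0.1, -0.1, 0.5]
width: 0.0443
finger_force: 30.0
```

```bash
python3 - <<'E'
from h import *
print(sensors.get_obs()["tool_pos"])
w=optics.snapshot("wrist");s=optics.snapshot("scene")
P=np.array([.536,-.285,.074]);print(proj("scene",P),proj("scene",P+[0,0,.039]))
a=cv2.resize(w[180:400,170:470,::-1],(450,330));u,v=proj("scene",P).astype(int);b=cv2.resize(s[v-45:v+35,u-40:u+40,::-1],(330,330),interpolation=2)
print(u,v);cv2.imwrite("pics/w7.png",np.hstack([a,b]))
E
```

```text
[ 0.53707883 -0.28481265  0.10001257]
[200.34254417 191.3445725 ] [197.23160566 175.7050157 ]
200 191
```

View pics/w7.png

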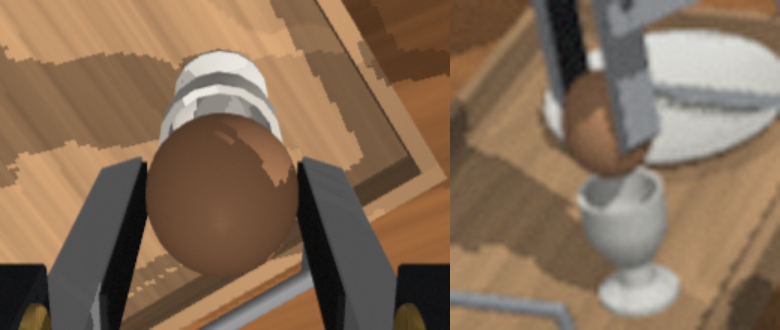

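The egg is centred above the cup. In the scene crop its centre is at (608,125) over the rim at (622,187); an offset of (-13,-64) was expected and (-14,-62) is seen. Lower.

>>> send_rows:
  rows:
    - [0, 0, -6, 0, 0, 0]
    - [0, 0, -6, 0, 0, 0]
    - [0, 0, -4, 0, 0, 0]
    - [0, 0, -3, 0, 0, 0]
    - [0, 0, -2, 0, 0, 0]
    - [0, 0, -1, 0, 0, 0]
    - [0, 0, -0.5, 0, 0, 0]
    - [0, 0, 0, 0, 0, 0]

```text
time: 15.92
tool_pos: [0.5362, -0.2846, 0.076]
ee_rot: [-3.142, 0.0, 2.732]
wrist_force: [0.9, -0.5, -0.5]
width: 0.044
finger_force: 30.0
```

>>> send_rows:
  rows:
    - [0, 0, -0.5, 0, 0, 0]
    - [0, 0, 0, 0, 0, 0]
    - [0, 0, 0, 0, 0, 0]

```text
time: 16.17
tool_pos: [0.5363, -0.2846, 0.0757]
ee_rot: [3.142, 0.0, 2.732]
wrist_force: [0.4, -0.4, -1.1]
width: 0.0438
finger_force: 30.0
```

>>> send_rows:
  rows:
    - [0, 0, -0.5, 0, 0, 0]
    - [0, 0, 0, 0, 0, 0]
    - [0, 0, -0.5, 0, 0, 0]
    - [0, 0, 0, 0, 0, 0]
    - [0, 0, 0, 0, 0, 0]

```text
time: 16.58
tool_pos: [0.5364, -0.2847, 0.0748]
ee_rot: [-3.141, 0.001, 2.732]
wrist_force: [0.3, -0.8, 1.8]
width: 0.0443
finger_force: 30.0
```

```bash
python3 - <<'E'
from h import *
f=[]
for i in range(4): f.append(sensors.get_obs()["wrist_force"]); optics.snapshot("wrist")
print(np.mean(f,0),sensors.get_obs()["tool_pos"])
E
```

```text
[-0.20147488 -0.85400237  1.55537494] [ 0.5363427  -0.28469416  0.07475749]
```

Light contact (about +1.5 N): the egg is seated. Release, then lift straight up.

>>> send_rows:
  rows:
    - [0, 0, 0, 0, 0, 0]
    - [0, 0, 0, 0, 0, 0]
    - [0, 0, 0, 0, 0, 0]
    - [0, 0, 0, 0, 0, 0]
    - [0, 0, 0, 0, 0, 0]
    - [0, 0, 4, 0, 0, 0]
    - [0, 0, 20, 0, 0, 0]
    - [0, 0, 38, 0, 0, 0]
  grip: 80

```text
time: 17.45
tool_pos: [0.5331, -0.2825, 0.1313]
ee_rot: [3.139, -0.012, 2.732]
wrist_force: [0.0, -0.6, -0.2]
width: 0.08
finger_force: 0.0
```

>>> send_rows:
  rows:
    - [0, 0, 38, 0, 0, 0]
    - [0, 0, 25, 0, 0, 0]
    - [-8, 35, 0, 0, 0, -0.12]
    - [-8, 36, 0, 0, 0, -0.12]
    - [-8, 37, 0, 0, 0, -0.12]
    - [-8, 37, 0, 0, 0, -0.12]
    - [-8, 37, 0, 0, 0, -0.12]
    - [-8, 37, 0, 0, 0, -0.12]

```text
time: 18.12
tool_pos: [0.4876, -0.0646, 0.1999]
ee_rot: [3.141, 0.0, 2.008]
wrist_force: [1.2, -0.2, -0.6]
width: 0.0799
finger_force: 0.0
```

>>> send_rows:
  rows:
    - [-7, 34, 0, 0, 0, -0.11]
    - [-7, 36, 0, 0, 0, -0.11]
    - [-7, 36, 0, 0, 0, -0.11]
    - [-7, 36, 0, 0, 0, -0.11]
    - [-7, 30, 0, 0, 0, 0]
    - [-4, 9, 0, 0, 0, 0]
    - [0, 0, 0, 0, 0, 0]
    - [0, 0, 0, 0, 0, 0]
  grip: 94

```text
time: 18.78
tool_pos: [0.4497, 0.1131, 0.1997]
ee_rot: [3.141, 0.001, 1.579]
wrist_force: [0.1, -0.6, -0.3]
width: 0.094
finger_force: 0.0
```

```bash
python3 - <<'E'
from h import *
np.set_printoptions(precision=4,suppress=True)
m=np.load("w1.npy",allow_pickle=True)[0]
print("salt w1",ray("wrist",237,75,.083,m),"jar w1",ray("wrist",168,271,.074,m))
print(sensors.get_obs()["tool_pos"]);m=optics.camera_model("wrist");w=optics.snapshot("wrist")
s=optics.snapshot("scene");t=optics.snapshot("top")
print(proj("wrist",np.array([.449,.1154,.083]),m))
b=cv2.resize(s[150:230,160:240,::-1],(300,300),interpolation=2);c=cv2.resize(t[250:310,425:485,::-1],(300,300),interpolation=2)
u,v=proj("wrist",np.array([.449,.1154,.083]),m).astype(int)
d=cv2.resize(w[v-75:v+75,u-50:u+50,::-1],(200,300),interpolation=2)
print(u,v);cv2.imwrite("pics/w8.png",np.hstack([b,c,d]))
E
```

```text
salt w1 [0.4457 0.116  0.083 ] jar w1 [0.5478 0.005  0.074 ]
[0.4497 0.1131 0.1997]
[318.1181 230.6764]
318 230
```

View pics/w8.png

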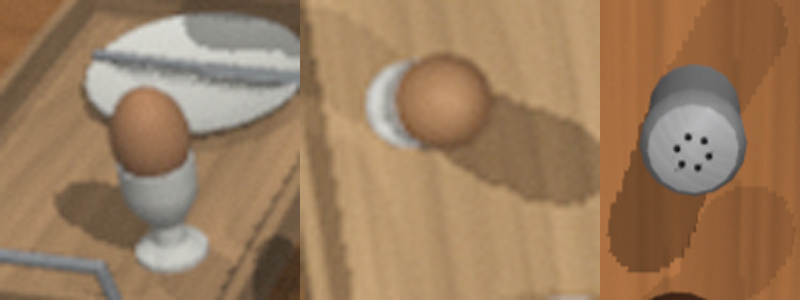

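The egg sits upright in the cup. The salt dots are at wrist (314.6,231.5), predicted (318,231), so I'll shift x by -2 mm and descend.

>>> send_rows:
  rows:
    - [-2, 0, -25, 0, 0, 0]
    - [0, 0, -38, 0, 0, 0]
    - [0, 0, -38, 0, 0, 0]
    - [0, 0, -38, 0, 0, 0]
    - [0, 0, -25, 0, 0, 0]
    - [0, 0, -10, 0, 0, 0]
    - [0, 0, -3.5, 0, 0, 0]
    - [0, 0, 0, 0, 0, 0]

```text
time: 19.6
tool_pos: [0.4481, 0.1128, 0.022]
ee_rot: [-3.141, 0.0, 1.577]
wrist_force: [-0.2, -0.3, 0.3]
width: 0.0938
finger_force: 0.0
```

>>> send_rows:
  rows:
    - [0, 0, 0, 0, 0, 0]
    - [0, 0, 0, 0, 0, 0]
    - [0, 0, 0, 0, 0, 0]
    - [0, 0, 0, 0, 0, 0]
    - [0, 0, 0, 0, 0, 0]
    - [0, 0, 0, 0, 0, 0]
    - [0, 0, 0, 0, 0, 0]
    - [0, 0, 0, 0, 0, 0]
  grip: 33

```text
time: 20.27
tool_pos: [0.4476, 0.1135, 0.0219]
ee_rot: [3.141, 0.0, 1.578]
wrist_force: [-0.4, -0.2, -0.3]
width: 0.0438
finger_force: 0.0
```

>>> send_rows:
  rows:
    - [0, 0, 0, 0, 0, 0]
    - [0, 0, 0, 0, 0, 0]
    - [0, 0, 3, 0, 0, 0]
    - [0, 0, 12, 0, 0, 0]
    - [0, 0, 30, 0, 0, 0]
    - [0, 0, 38, 0, 0, 0]
    - [0, 0, 38, 0, 0, 0]
    - [0, 0, 38, 0, 0, 0]

```text
time: 20.93
tool_pos: [0.4469, 0.1134, 0.1821]
ee_rot: [-3.14, 0.0, 1.578]
wrist_force: [0.4, 0.3, -1.1]
width: 0.0407
finger_force: 30.0
```

>>> send_rows:
  rows:
    - [8, -15, 8, 0, 0, 0]
    - [15, -30, 0, 0, 0, 0]
    - [15, -36, 0, 0, 0, 0]
    - [15, -37, 0, 0, 0, 0]
    - [12, -38, 0, 0, 0, 0]
    - [10, -38, 0, 0, 0, 0]
    - [8, -38, 0, 0, 0, 0]
    - [6, -38, 0, 0, 0, 0]

```text
time: 21.6
tool_pos: [0.5368, -0.1584, 0.1884]
ee_rot: [-3.141, -0.0, 1.578]
wrist_force: [0.7, 1.0, -1.8]
width: 0.0406
finger_force: 30.0
```

>>> send_rows:
  rows:
    - [6, -38, 0, 0, 0, 0]
    - [5, -38, 0, 0, 0, 0]
    - [3, -38, 0, 0, 0, 0]
    - [2, -38, 0, 0, 0, 0]
    - [0, -37, 0, 0, 0, 0]
    - [0, -26, 0, 0, 0, 0]
    - [0, -12, 0, 0, 0, 0]
    - [0, 0, 0, 0, 0, 0]

```text
time: 22.27
tool_pos: [0.5517, -0.3859, 0.1874]
ee_rot: [-3.14, -0.001, 1.575]
wrist_force: [-0.2, 1.1, -1.6]
width: 0.0405
finger_force: 30.0
```

>>> send_rows:
  rows:
    - [0, 0, 0, 0, 0, 0]
    - [0, 0, 0, 0, 0, 0]
    - [0, 0, 0, 0, 0, 0]

```text
time: 22.52
tool_pos: [0.5532, -0.3815, 0.1895]
ee_rot: [3.141, -0.0, 1.581]
wrist_force: [0.2, -0.6, -2.2]
width: 0.0407
finger_force: 30.0
```

>>> send_rows:
  rows:
    - [0, 0, -25, 0, 0, 0]
    - [0, 0, -35, 0, 0, 0]
    - [0, 0, -35, 0, 0, 0]
    - [0, 0, -30, 0, 0, 0]
    - [0, 0, -15, 0, 0, 0]
    - [0, 0, -8, 0, 0, 0]
    - [0, 0, -4, 0, 0, 0]
    - [0, 0, 0, 0, 0, 0]

```text
time: 23.18
tool_pos: [0.5531, -0.3827, 0.0372]
ee_rot: [3.141, 0.0, 1.579]
wrist_force: [-0.8, 0.3, -1.8]
width: 0.0405
finger_force: 30.0
```

>>> send_rows:
  rows:
    - [0, 0, 0, 0, 0, 0]
    - [0, 0, -2, 0, 0, 0]
    - [0, 0, -2, 0, 0, 0]
    - [0, 0, -1, 0, 0, 0]
    - [0, 0, -1, 0, 0, 0]
    - [0, 0, -0.5, 0, 0, 0]
    - [0, 0, 0, 0, 0, 0]
    - [0, 0, 0, 0, 0, 0]

```text
time: 23.85
tool_pos: [0.5526, -0.3836, 0.0304]
ee_rot: [3.142, -0.0, 1.578]
wrist_force: [0.5, -0.7, -0.8]
width: 0.0407
finger_force: 30.0
```

>>> send_rows:
  rows:
    - [0, 0, -0.5, 0, 0, 0]
    - [0, 0, 0, 0, 0, 0]
    - [0, 0, 0, 0, 0, 0]

```text
time: 24.1
tool_pos: [0.5527, -0.3836, 0.03]
ee_rot: [3.141, 0.0, 1.578]
wrist_force: [0.5, -0.1, -2.0]
width: 0.0405
finger_force: 30.0
```

```bash
python3 - <<'E'
from h import *
f=[]
for i in range(4): f.append(sensors.get_obs()["wrist_force"]); optics.snapshot("wrist")
print(np.mean(f,0),sensors.get_obs()["tool_pos"])
E
```

```text
[ 0.3088764   0.2472654  -1.18535039] [ 0.55269583 -0.38360958  0.02998376]
```

>>> send_rows:
  rows:
    - [0, 0, -0.4, 0, 0, 0]
    - [0, 0, -0.4, 0, 0, 0]
    - [0, 0, 0, 0, 0, 0]
    - [0, 0, 0, 0, 0, 0]

```text
time: 24.63
tool_pos: [0.5527, -0.3836, 0.0299]
ee_rot: [3.141, 0.0, 1.578]
wrist_force: [-3.0, 0.9, 3.4]
width: 0.0405
finger_force: 30.0
```

```bash
python3 - <<'E'
from h import *
f=[]
for i in range(4): f.append(sensors.get_obs()["wrist_force"]); optics.snapshot("wrist")
print(np.mean(f,0),sensors.get_obs()["tool_pos"])
E
```

```text
[-2.2560161   1.19819721  4.49401767] [ 0.55266668 -0.38369282  0.02993428]
```

>>> send_rows:
  rows:
    - [0, 0, 0.3, 0, 0, 0]
    - [0, 0, 0, 0, 0, 0]
    - [0, 0, 0, 0, 0, 0]
    - [0, 0, 0, 0, 0, 0]
    - [0, 0, 0, 0, 0, 0]
    - [0, 0, 10, 0, 0, 0]
    - [0, 0, 30, 0, 0, 0]
    - [0, 0, 38, 0, 0, 0]
  grip: 75

```text
time: 25.5
tool_pos: [0.5506, -0.3819, 0.1043]
ee_rot: [-3.135, -0.005, 1.578]
wrist_force: [-0.4, -0.4, -0.4]
width: 0.0752
finger_force: 0.0
```

>>> send_rows:
  rows:
    - [0, 0, 38, 0, 0, 0]
    - [0, 0, 34, 0, 0, 0]
    - [-14, 30, 0, 0, 0, -0.06]
    - [-15, 33, 0, 0, 0, -0.06]
    - [-15, 33, 0, 0, 0, -0.06]
    - [-15, 33, 0, 0, 0, -0.06]
    - [-15, 33, 0, 0, 0, -0.06]
    - [-15, 33, 0, 0, 0, -0.06]

```text
time: 26.17
tool_pos: [0.4628, -0.1872, 0.1803]
ee_rot: [3.14, -0.0, 1.215]
wrist_force: [0.4, -0.1, 0.8]
width: 0.0751
finger_force: 0.0
```

>>> send_rows:
  rows:
    - [-15, 33, 0, 0, 0, 0]
    - [-12, 25, 0, 0, 0, 0]
    - [-5, 10, 0, 0, 0, 0]
    - [0, 0, 0, 0, 0, 0]
    - [0, 0, 0, 0, 0, 0]
    - [0, 0, 0, 0, 0, 0]
  grip: 94

```text
time: 26.67
tool_pos: [0.4323, -0.1217, 0.1797]
ee_rot: [3.141, 0.001, 1.217]
wrist_force: [-0.3, -0.7, 0.4]
width: 0.094
finger_force: 0.0
```

```bash
python3 - <<'E'
from h import *
np.set_printoptions(precision=4,suppress=True)
print(sensors.get_obs()["tool_pos"]);m=optics.camera_model("wrist");w=optics.snapshot("wrist")
t=optics.snapshot("top");s=optics.snapshot("scene")
u,v=proj("wrist",np.array([.431,-.12,.08]),m).astype(int);print(u,v)
d=cv2.resize(w[v-120:v+120,u-130:u+130,::-1],(390,360),interpolation=2)
b=cv2.resize(s[145:235,155:255,::-1],(400,360),interpolation=2)
cv2.imwrite("pics/w9.png",np.hstack([d,b]));cv2.imwrite("pics/t3.png",t[:,:,::-1])
E
```

```text
[ 0.4323 -0.1217  0.1797]
316 237
```

View pics/w9.png

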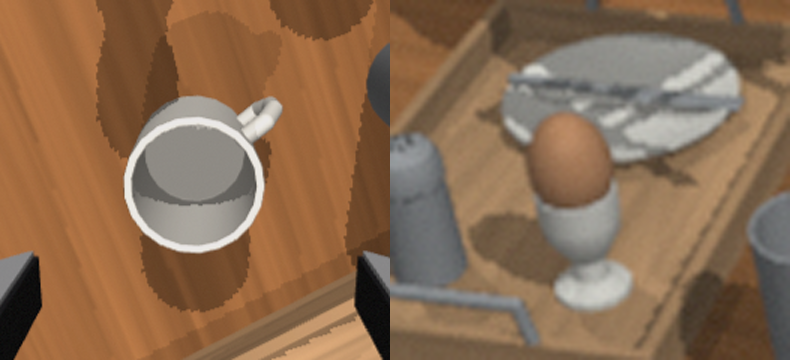

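The salt and egg stand upright. The mug rim is at wrist (315,239), predicted (316,237), and its handle lies about 32° off the closing axis at upper right. I'll turn another -0.12 for clearance and descend.

>>> send_rows:
  rows:
    - [-1, 0, -10, 0, 0, -0.12]
    - [0, 0, -35, 0, 0, 0]
    - [0, 0, -38, 0, 0, 0]
    - [0, 0, -35, 0, 0, 0]
    - [0, 0, -20, 0, 0, 0]
    - [0, 0, -8, 0, 0, 0]
    - [0, 0, -2, 0, 0, 0]
    - [0, 0, 0, 0, 0, 0]

```text
time: 27.48
tool_pos: [0.4311, -0.1211, 0.0317]
ee_rot: [3.141, 0.0, 1.097]
wrist_force: [-0.5, -0.3, 0.4]
width: 0.094
finger_force: 0.0
```

>>> send_rows:
  rows:
    - [0, 0, 0, 0, 0, 0]
    - [0, 0, 0, 0, 0, 0]
    - [0, 0, 0, 0, 0, 0]
    - [0, 0, 0, 0, 0, 0]
    - [0, 0, 0, 0, 0, 0]
    - [0, 0, 0, 0, 0, 0]
    - [0, 0, 0, 0, 0, 0]
    - [0, 0, 0, 0, 0, 0]
  grip: 58

```text
time: 28.15
tool_pos: [0.431, -0.1207, 0.0324]
ee_rot: [3.14, -0.0, 1.098]
wrist_force: [-1.4, 0.8, 5.4]
width: 0.066
finger_force: 30.0
```

>>> send_rows:
  rows:
    - [0, 0, 0, 0, 0, 0]
    - [0, 0, 0, 0, 0, 0]

```text
time: 28.32
tool_pos: [0.431, -0.1207, 0.0324]
ee_rot: [3.14, -0.0, 1.098]
wrist_force: [-1.1, 0.4, 6.5]
width: 0.066
finger_force: 30.0
```

>>> send_rows:
  rows:
    - [0, 0, 3, 0, 0, 0]
    - [0, 0, 10, 0, 0, 0]
    - [0, 0, 20, 0, 0, 0]
    - [0, 0, 20, 0, 0, 0]
    - [0, 0, 0, 0, 0, 0]
    - [0, 0, 0, 0, 0, 0]

```text
time: 28.82
tool_pos: [0.4313, -0.1208, 0.0851]
ee_rot: [3.139, -0.0, 1.098]
wrist_force: [-0.5, 0.6, -3.9]
width: 0.066
finger_force: 30.0
```

>>> send_rows:
  rows:
    - [0, 0, 20, 0, 0, 0]
    - [0, 0, 30, 0, 0, 0]
    - [0, 0, 30, 0, 0, 0]
    - [0, 0, 25, 0, 0, 0]
    - [-10, 10, 15, 0, 0, 0]
    - [-15, 20, 0, 0, 0, 0]
    - [-10, 30, 0, 0, 0, 0]
    - [-5, 35, 0, 0, 0, 0]

```text
time: 29.48
tool_pos: [0.389, -0.0255, 0.2027]
ee_rot: [-3.139, 0.001, 1.095]
wrist_force: [1.3, 0.7, -3.1]
width: 0.0658
finger_force: 30.0
```

>>> send_rows:
  rows:
    - [0, 36, 0, 0, 0, 0]
    - [0, 36, 0, 0, 0, 0]
    - [0, 36, 0, 0, 0, 0]
    - [5, 36, 0, 0, 0, 0]
    - [10, 36, 0, 0, 0, 0]
    - [15, 36, 0, 0, 0, 0]
    - [10, 35, 0, 0, 0, 0]
    - [0, 30, 0, 0, 0, 0]

```text
time: 30.15
tool_pos: [0.4308, 0.2575, 0.2014]
ee_rot: [-3.14, 0.003, 1.099]
wrist_force: [0.0, -1.2, -2.9]
width: 0.0656
finger_force: 30.0
```

>>> send_rows:
  rows:
    - [0, 20, 0, 0, 0, 0]
    - [0, 10, 0, 0, 0, 0]
    - [0, 0, -20, 0, 0, 0]
    - [0, 0, -30, 0, 0, 0]
    - [0, 0, -30, 0, 0, 0]
    - [0, 0, -30, 0, 0, 0]
    - [0, 0, -20, 0, 0, 0]
    - [0, 0, 0, 0, 0, 0]

```text
time: 30.82
tool_pos: [0.426, 0.2822, 0.0672]
ee_rot: [-3.134, 0.012, 1.098]
wrist_force: [-0.4, -0.6, -3.9]
width: 0.0659
finger_force: 30.0
```

>>> send_rows:
  rows:
    - [0, 0, 0, 0, 0, 0]
    - [0, 0, -8, 0, 0, 0]
    - [0, 0, -10, 0, 0, 0]
    - [0, 0, -8, 0, 0, 0]
    - [0, 0, -5, 0, 0, 0]
    - [0, 0, -2, 0, 0, 0]
    - [0, 0, 0, 0, 0, 0]
    - [0, 0, 0, 0, 0, 0]

```text
time: 31.48
tool_pos: [0.4308, 0.2855, 0.0416]
ee_rot: [3.141, -0.0, 1.098]
wrist_force: [-0.3, 0.2, -3.1]
width: 0.066
finger_force: 30.0
```

>>> send_rows:
  rows:
    - [0, 0, -1, 0, 0, 0]
    - [0, 0, -1, 0, 0, 0]
    - [0, 0, 0, 0, 0, 0]
    - [0, 0, 0, 0, 0, 0]
    - [0, 0, 0, 0, 0, 0]

```text
time: 31.9
tool_pos: [0.4307, 0.2855, 0.0395]
ee_rot: [3.141, -0.0, 1.098]
wrist_force: [0.2, -0.2, -3.8]
width: 0.0658
finger_force: 30.0
```

>>> send_rows:
  rows:
    - [0, 0, -0.5, 0, 0, 0]
    - [0, 0, 0, 0, 0, 0]
    - [0, 0, -0.5, 0, 0, 0]
    - [0, 0, 0, 0, 0, 0]
    - [0, 0, 0, 0, 0, 0]

```text
time: 32.32
tool_pos: [0.4307, 0.2855, 0.0385]
ee_rot: [3.141, -0.0, 1.098]
wrist_force: [0.8, -0.1, -2.7]
width: 0.0658
finger_force: 30.0
```

>>> send_rows:
  rows:
    - [0, 0, -0.5, 0, 0, 0]
    - [0, 0, 0, 0, 0, 0]
    - [0, 0, 0, 0, 0, 0]

```text
time: 32.57
tool_pos: [0.4307, 0.2855, 0.0384]
ee_rot: [3.141, -0.0, 1.098]
wrist_force: [-1.3, 0.6, 1.0]
width: 0.0658
finger_force: 30.0
```

>>> send_rows:
  rows:
    - [0, 0, 0, 0, 0, 0]
    - [0, 0, 0, 0, 0, 0]
    - [0, 0, 0, 0, 0, 0]
    - [0, 0, 0, 0, 0, 0]
    - [0, 0, 10, 0, 0, 0]
    - [0, 0, 30, 0, 0, 0]
    - [0, 0, 38, 0, 0, 0]
    - [0, 0, 38, 0, 0, 0]
  grip: 94

```text
time: 33.23
tool_pos: [0.4299, 0.2851, 0.155]
ee_rot: [-3.141, 0.002, 1.098]
wrist_force: [0.7, -0.1, -0.1]
width: 0.0939
finger_force: 0.0
```

>>> send_rows:
  rows:
    - [10, -25, 0, 0, 0, -0.11]
    - [14, -33, 0, 0, 0, -0.11]
    - [15, -35, 0, 0, 0, -0.11]
    - [15, -35, 0, 0, 0, -0.11]
    - [15, -35, 0, 0, 0, -0.11]
    - [15, -35, 0, 0, 0, -0.1]
    - [15, -35, 0, 0, 0, -0.1]
    - [12, -28, 0, 0, 0, 0]

```text
time: 33.9
tool_pos: [0.5426, 0.0217, 0.1549]
ee_rot: [3.14, -0.001, 0.343]
wrist_force: [0.3, -0.2, -0.4]
width: 0.0939
finger_force: 0.0
```

>>> send_rows:
  rows:
    - [7, -20, 0, 0, 0, 0]
    - [0, 0, 0, 0, 0, 0]
    - [0, 0, 0, 0, 0, 0]
    - [0, 0, 0, 0, 0, 0]

```text
time: 34.23
tool_pos: [0.5485, 0.0052, 0.1544]
ee_rot: [-3.141, -0.0, 0.348]
wrist_force: [0.3, -0.7, 0.3]
width: 0.0939
finger_force: 0.0
```

```bash
python3 - <<'E'
from h import *
np.set_printoptions(precision=4,suppress=True)
o=sensors.get_obs();print(o["tool_pos"],o["ee_rot"]);m=optics.camera_model("wrist");w=optics.snapshot("wrist")
u,v=proj("wrist",np.array([.549,.004,.074]),m).astype(int);print(u,v)
hsv=cv2.cvtColor(w,cv2.COLOR_RGB2HSV);c=w[v,u].astype(int);print(c,hsv[v,u])
g=cv2.GaussianBlur(cv2.cvtColor(w,cv2.COLOR_RGB2GRAY),(5,5),1)
k=cv2.HoughCircles(g[v-110:v+110,u-110:u+110],cv2.HOUGH_GRADIENT,1,40,param1=80,param2=20,minRadius=35,maxRadius=75)
if k is not None:
    for q in k[0][:4]: print(q[:2]+[u-110,v-110],q[2],ray("wrist",q[0]+u-110,q[1]+v-110,.074,m))
t=optics.snapshot("top")
# mug in round tray, white rim circle
p=proj("top",np.array([.4307,.2855,.086]));print("mug exp",p)
for n,i,P in(("mug",t,p),("jar",t,proj("top",np.array([.549,.004,.074])))):
    a,b=P.astype(int);gg=cv2.resize(cv2.cvtColor(i,cv2.COLOR_RGB2GRAY)[b-25:b+25,a-25:a+25],None,fx=4,fy=4,interpolation=2)
    k=cv2.HoughCircles(gg,cv2.HOUGH_GRADIENT,1,30,param1=80,param2=20,minRadius=45,maxRadius=65)
    if k is not None: print(n,(k[0][:2,:2]/4+[a-25,b-25]),k[0][:2,2])
E
```

```text
[0.5485 0.0052 0.1544] [-3.1411 -0.0004  0.3485]
320 245
[218 169 121] [ 15 113 218]
[322.5 242.5] 47.2 [0.5514 0.0034 0.074 ]
mug exp [206.5161 311.4071]
mug [[207.125 312.125]] [49.3]
```

>>> send_rows:
  rows:
    - [1, -1, -20, 0, 0, 0]
    - [0, 0, -35, 0, 0, 0]
    - [0, 0, -38, 0, 0, 0]
    - [0, 0, -25, 0, 0, 0]
    - [0, 0, -12, 0, 0, 0]
    - [0, 0, -5, 0, 0, 0]
    - [0, 0, 0, 0, 0, 0]
    - [0, 0, 0, 0, 0, 0]

```text
time: 35.0
tool_pos: [0.551, 0.0038, 0.0208]
ee_rot: [3.14, -0.003, 0.349]
wrist_force: [-0.1, 0.4, 0.5]
width: 0.0944
finger_force: 0.0
```

>>> send_rows:
  rows:
    - [0, 0, 0, 0, 0, 0]
    - [0, 0, 0, 0, 0, 0]
    - [0, 0, 0, 0, 0, 0]
    - [0, 0, 0, 0, 0, 0]
    - [0, 0, 0, 0, 0, 0]
    - [0, 0, 0, 0, 0, 0]
    - [0, 0, 0, 0, 0, 0]
    - [0, 0, 0, 0, 0, 0]
  grip: 52

```text
time: 35.67
tool_pos: [0.5502, 0.003, 0.0195]
ee_rot: [3.14, -0.001, 0.348]
wrist_force: [0.4, -1.0, 2.1]
width: 0.0613
finger_force: 30.0
```

>>> send_rows:
  rows:
    - [0, 0, 0, 0, 0, 0]
    - [0, 0, 3, 0, 0, 0]
    - [0, 0, 10, 0, 0, 0]
    - [0, 0, 20, 0, 0, 0]
    - [0, 0, 20, 0, 0, 0]
    - [0, 0, 0, 0, 0, 0]
    - [0, 0, 0, 0, 0, 0]

```text
time: 36.25
tool_pos: [0.5502, 0.0037, 0.0727]
ee_rot: [3.141, -0.002, 0.348]
wrist_force: [0.9, -0.7, -4.4]
width: 0.0615
finger_force: 30.0
```

>>> send_rows:
  rows:
    - [0, 0, 20, 0, 0, 0]
    - [0, 0, 30, 0, 0, 0]
    - [0, 10, 25, 0, 0, 0]
    - [-3, 22, 2, 0, 0, 0]
    - [-5, 32, 0, 0, 0, 0]
    - [-6, 36, 0, 0, 0, 0]
    - [-6, 36, 0, 0, 0, 0]
    - [-6, 36, 0, 0, 0, 0]

```text
time: 36.92
tool_pos: [0.5218, 0.1767, 0.1464]
ee_rot: [-3.141, 0.004, 0.348]
wrist_force: [0.2, -0.1, -4.1]
width: 0.0614
finger_force: 30.0
```

>>> send_rows:
  rows:
    - [-6, 36, 0, 0, 0, 0]
    - [-6, 36, 0, 0, 0, 0]
    - [-6, 36, 0, 0, 0, 0]
    - [-6, 36, 0, 0, 0, 0]
    - [-6, 36, 0, 0, 0, 0]
    - [-5, 33, 0, 0, 0, 0]
    - [-4, 22, 0, 0, 0, 0]
    - [0, 10, 0, 0, 0, 0]

```text
time: 37.58
tool_pos: [0.4818, 0.4233, 0.1456]
ee_rot: [-3.141, 0.005, 0.352]
wrist_force: [-0.7, -1.1, -4.3]
width: 0.0614
finger_force: 30.0
```

>>> send_rows:
  rows:
    - [0, 0, 0, 0, 0, 0]
    - [0, 0, -20, 0, 0, 0]
    - [0, 0, -28, 0, 0, 0]
    - [0, 0, -28, 0, 0, 0]
    - [0, 0, -20, 0, 0, 0]
    - [0, 0, -10, 0, 0, 0]
    - [0, 0, 0, 0, 0, 0]
    - [0, 0, 0, 0, 0, 0]

```text
time: 38.25
tool_pos: [0.4849, 0.4193, 0.0427]
ee_rot: [3.141, 0.001, 0.347]
wrist_force: [-0.8, 0.6, -3.1]
width: 0.0611
finger_force: 30.0
```

>>> send_rows:
  rows:
    - [0, 0, -6, 0, 0, 0]
    - [0, 0, -5, 0, 0, 0]
    - [0, 0, -3, 0, 0, 0]
    - [0, 0, -1.5, 0, 0, 0]
    - [0, 0, -1, 0, 0, 0]
    - [0, 0, 0, 0, 0, 0]
    - [0, 0, 0, 0, 0, 0]
    - [0, 0, 0, 0, 0, 0]

```text
time: 38.92
tool_pos: [0.4848, 0.4206, 0.0267]
ee_rot: [-3.142, -0.0, 0.348]
wrist_force: [0.3, -0.1, -3.8]
width: 0.0611
finger_force: 30.0
```

>>> send_rows:
  rows:
    - [0, 0, -0.5, 0, 0, 0]
    - [0, 0, 0, 0, 0, 0]
    - [0, 0, -0.5, 0, 0, 0]
    - [0, 0, 0, 0, 0, 0]
    - [0, 0, 0, 0, 0, 0]

```text
time: 39.33
tool_pos: [0.4847, 0.4205, 0.0255]
ee_rot: [3.142, -0.0, 0.348]
wrist_force: [0.4, 0.0, -2.6]
width: 0.0612
finger_force: 30.0
```

>>> send_rows:
  rows:
    - [0, 0, -0.5, 0, 0, 0]
    - [0, 0, 0, 0, 0, 0]
    - [0, 0, 0, 0, 0, 0]

```text
time: 39.58
tool_pos: [0.4848, 0.4206, 0.0255]
ee_rot: [-3.142, -0.001, 0.348]
wrist_force: [0.1, -0.3, -0.6]
width: 0.0609
finger_force: 30.0
```

Contact. Release, raise, and do a numerical final check.

>>> send_rows:
  rows:
    - [0, 0, -0.3, 0, 0, 0]
    - [0, 0, 0, 0, 0, 0]
    - [0, 0, 0, 0, 0, 0]
    - [0, 0, 0, 0, 0, 0]
    - [0, 0, 0, 0, 0, 0]
    - [0, 0, 5, 0, 0, 0]
    - [0, 0, 20, 0, 0, 0]
    - [0, 0, 35, 0, 0, 0]
  grip: 94

```text
time: 40.25
tool_pos: [0.4819, 0.4184, 0.0802]
ee_rot: [3.139, 0.01, 0.348]
wrist_force: [-0.3, 0.6, -0.7]
width: 0.0939
finger_force: 0.0
```

>>> send_rows:
  rows:
    - [0, 0, 38, 0, 0, 0]
    - [0, 0, 38, 0, 0, 0]
    - [-20, -20, 25, 0, 0, 0]
    - [-30, 20, 0, 0, 0, 0]
    - [-30, 20, 0, 0, 0, 0]
    - [-30, 20, 0, 0, 0, 0]
    - [0, 0, 0, 0, 0, 0]
    - [0, 0, 0, 0, 0, 0]

```text
time: 40.92
tool_pos: [0.3734, 0.4614, 0.1864]
ee_rot: [-3.142, -0.001, 0.351]
wrist_force: [0.2, 0.6, -0.2]
width: 0.0938
finger_force: 0.0
```

```bash
python3 - <<'E'
from h import *
np.set_printoptions(precision=3,suppress=True)
t=optics.snapshot("top");s=optics.snapshot("scene")
t0=cv2.imread("pics/top0.png")[:,:,::-1];s0=cv2.imread("pics/scene0.png")[:,:,::-1]
def circ(n,x,y,z,r0,r1):
    a,b=proj("top",np.array([x,y,z])).astype(int)
    g=cv2.resize(cv2.cvtColor(t,cv2.COLOR_RGB2GRAY)[b-25:b+25,a-25:a+25],None,fx=4,fy=4,interpolation=2)
    k=cv2.HoughCircles(g,cv2.HOUGH_GRADIENT,1,60,param1=60,param2=14,minRadius=r0,maxRadius=r1)
    if k is None: print(n,"none");return
    q=k[0][0];print(n,ray("top",q[0]/4+a-25,q[1]/4+b-25,z)[:2],"exp",(x,y),"r",q[2])
circ("jar",.485,.4205,.08,44,60);circ("mug",.4307,.2855,.086,46,62)
circ("salt",.5527,-.3836,.085,28,42);circ("egg",.536,-.285,.09,32,46)
for n,P in dict(pep=(.4398,.0017,.135),tum=(.5604,-.1264,.105)).items():
    for c,i,j in(("top",t,t0),("scene",s,s0)):
        a,b=proj(c,np.array(P)).astype(int);T=np.ascontiguousarray(j[b-10:b+10,a-10:a+10])
        r=cv2.matchTemplate(np.ascontiguousarray(i[b-20:b+20,a-20:a+20]),T,cv2.TM_CCOEFF_NORMED);print(n,c,cv2.minMaxLoc(r)[1],np.array(cv2.minMaxLoc(r)[3])-10)
o=sensors.get_obs();print(o["tool_pos"],o["wrist_force"],o["time"])
E
```

```text
jar [0.486 0.421] exp (0.485, 0.4205) r 54.9
mug [0.429 0.284] exp (0.4307, 0.2855) r 49.3
salt [ 0.551 -0.38 ] exp (0.5527, -0.3836) r 28.8
egg [ 0.533 -0.282] exp (0.536, -0.285) r 45.4
pep top 0.9880200028419495 [0 0]
pep scene 0.8077491521835327 [0 0]
tum top 0.982880175113678 [0 0]
tum scene 0.9550478458404541 [0 0]
[0.375 0.46  0.186] [-0.323 -0.04   0.314] 41.0167
```

All four placed items are where expected, and the pepper mill and tumbler haven't moved.

```bash
python3 -c "
from bench import ticket
print(ticket.close_job())"
```

```text
the job is handed in; nothing more can be done
None
```

The job is handed in at about 41 s: egg cup with egg and salt shaker on the oblong tray, mug and sugar jar on the round tray, pepper mill and tumbler unmoved; one early grasp of the egg cup closed on nothing and was redone, and the last placements were checked by image code only, as I had no views left.

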